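# Load a slide case into the gravity roller lane

## Robot

A 7-joint arm with a two-finger parallel gripper is mounted at the origin on the work surface. World frame = base frame: x ahead of the robot, y to its left, z up, the work surface at z = 0. Lengths are in m, angles in rad, forces in N, time in s.
With the tool pointing down it reaches from about 0.425 to 0.925 m from the base axis. Payload 6.8 kg.
Tool frame: the origin (TCP) lies at the very end of the fingers, on their centre line; the grasp point (between the pads) lies 19 mm behind it; z points along the fingers, y is the line along which they close (so a half turn about z gives the same grasp; the last joint's range is limited). The gripper opens to 85 mm and grips with 20 to 120 N. Pads are 22 mm wide; open, the fingers measure 114 mm over their backs; the gripper's body (76 mm by 85 mm) begins 54 mm behind the grasp point. The pads swing forward as they close: fully open they stand 13 mm farther back than shut.
Start: joints at [1.224, 0.477, 0.022, 1.555, -0.011, 1.109, -0.083], TCP at [0.16, -0.656, 0.199] pointing down, gripper open.
Joint ranges: [-2.96, 2.96], [-0.34, 2.1], [-1.41, 1.46], [0.24, 2.44], [-1.37, 4.51], [0.17, 1.92], [-2.96, 2.96]. Speed limits (rad/s): [2.39, 2.39, 3.14, 3.14, 3.14, 3.14, 3.14].

## Interface

Orientations are given as a unit quaternion [w, x, y, z].
In Python, from station import get_obs, read_camera, hand_in gives the robot as it stands.
- The arm moves only by the tool arm_command, never from a script. Its argument "commands" is one flat list of numbers, 7 for each row, row after row: the shift along the tool's x, y, z in m, then the turn, a rotation vector about the tool's x, y, z in degrees, then the opening, from 0 (shut) to 1 (fully open). In form: [tx, ty, tz, rx, ry, rz, fingers, tx, ty, tz, rx, ry, rz, fingers, ...]. A call has 1 to 8 rows; each row is the pose to reach, as a shift and turn from the pose commanded when the call began, along the tool's axes at that moment; what a row does not reach only later rows make up. A row lasts 1/10 s, in which the tool goes at most 50 mm and 8.59 degrees, less where a joint would pass 70% of its speed; a pose out of reach is approached as far as the arm can. A call with a gripper value outside its range is refused whole. The fingers move at their own pace and stop on an object; "force" is the grip in N (left out, the last holds). Time passes only in rows, so rows that repeat a pose let the fingers close. It gives the time, the measured TCP pose, the force, the opening and the grip force at its end, in the units of the state.
- get_obs(): the state, without advancing time (a new reading comes with each control period).
- read_camera(name): name is "scene" or "top" or "wrist"; returns a dict with "img" (400x640x3 uint8, red, green, blue), "camera_matrix" (3x3 intrinsics, pixels), "pose" (4x4, takes a point from camera to world coordinates). Camera axes: x right, y down, z forward; pixel columns grow to the right and rows downward; lengths in m; the calibration is good to about 2 mm. A picture is of the moment at which its call begins. There is no depth.
- hand_in(): hands the job in; it is judged then, once.
The state is a dict: "t": time; "q": joint angles; "joint_vel": joint speeds; "joint_torque": joint torques, N m; "eef_pos": TCP position; "tool_rot": TCP orientation; "contact_force": force on the tool from outside, world axes, zero at the start; "torque": the same for the moment, N m; "gripper_width": opening from 0.0 (shut) to 1.0 (fully open); "grasp_force": force on a finger pad.
Only numpy, scipy, OpenCV 4.12 (cv2) and the standard library are available. Lean on these libraries where they do the work, as an engineer would, in place of code of your own. Each camera call takes 0.05 s, during which the arm holds its last target. There are 200 camera calls.

## Task

Load the grey steel case of salvaged glass slides into the covered roller lane: set it upright and lengthways on the open upper rollers, uphill of the two sprung side cheeks, and let go; then push it from behind, with the hand leaning in under the header board, until you feel its rear end slip free of the cheeks, and let it roll by itself down to the stop. Keep the case upright, do not touch it once it is well down the covered part, and leave the other things on the desk where they are.

Things in the scene. Friction and masses are not known exactly. Their poses are not given: they have to be found in the camera images.
- case_center (a point): Centre (half-way up) of the loose closed steel case, a plain grey box 110 long (its x) x 56 wide (its y) x 60 high (its z), about 0.5 to 0.75 kg, standing on the desk to the robot's right; a dark seam runs round it near the top, each end has a small card holder. The two ends are alike; either may lead.
- bed: Fixed aluminium roller lane on legs. x runs downhill along it, away from the robot, 8 degrees below level; y across; z square to the rollers. Origin: mid width, on the plane of the roller tops, below the header board's front face, some 88 mm above the desk. Lane spans x -169 to +214 mm; free-turning rollers 16 mm thick; side guides 64 mm apart inside, 10 mm above the rollers; open above for x < 0.
- mouth (a point): On the roller tops at lane x = -95 mm, mid width. A case set with its centre above it is clear of the cheeks; let go, it rolls on till its nose rests on them and stays. Pushing it in between them takes about 8 to 18 N; they then drag on its sides with about 4 to 9 N till its rear end passes their tips; then the push suddenly meets nothing and the case rolls off.
- spray_center (a point): Bystander: centre of a white bottle, 64 mm in diameter, 170 mm high, standing.
- tape_center (a point): Bystander: centre of a blue roll of tape lying flat, 90 mm in diameter, 25 mm high.
- ledger_center (a point): Bystander: centre of a bound ledger lying flat, 150 x 110 x 36 mm.
- header (a point): Mid lower edge of the grey header board's front face (lane x = 0, 82 mm above the rollers). The board is 100 wide, 130 high, 6 thick, above the tunnel mouth: it stops an upright gripper 15 to 40 mm short of x = 0. Lean the gripper about 30 to 40 degrees from vertical, fingers pointing downhill, and the fingertips reach about 20 mm inside.
- cheeks (a point): Lane x = +4 mm, mid width, 29 mm above the rollers: middle setting of the tips of two sprung steel cheeks, one each side, 30 high, tips 44 mm apart, each hinged 28 mm uphill of its tip on a dark block (blocks 106 mm apart outside, 44 mm above the rollers). They may be clamped anywhere within 10 mm uphill or downhill of this point; where is not told: it must be felt or seen.
- roof (a point): Point on the underside of the clear roof, mid width, lane x = 50 mm. From x = 0 to 213 mm the lane is a tunnel with clear plastic sides and roof (underside 82 mm above the rollers). The stop closes its low end: a plate 40 mm high with a rubber pad, face at lane x = 205 mm; a case at rest against it has its centre at lane x = 150 mm, 30 mm above the rollers.
Things that resemble listed ones, but are neither listed nor needed, are in the scene too. Of the things that look like the part that bears case_center, take the one that is farthest from the robot's base at the start.

How it is judged:
On the way:
1. the case lies lengthways on the open upper rollers, let go, before the cheeks (x of case_center in the frame of bed between -0.125 and -0.046 m and y of case_center in the frame of bed between -0.01 and 0.01 m and z of case_center in the frame of bed below 0.035 m and angle between the x axis of case_center and the x axis of bed, either way round below 0.14 rad and contact force between the fingers and case below 0.3 N), for 0.1 s.
At the end, for the whole second after the job is handed in: The case lies at rest on the rollers in the lane against the stop (within 7 mm), lengthways (within 7 degrees) (x of case_center in the frame of bed between 0.143 and 0.156 m and y of case_center in the frame of bed between -0.01 and 0.01 m and z of case_center in the frame of bed between 0.024 and 0.036 m and angle between the x axis of case_center and the x axis of bed, either way round below 0.12 rad and linear speed of case below 0.02 m/s); the robot touches nothing.
It fails at once if the fingers touch the case when its leading end is less than 55 mm from the stop (x of case_center in the frame of bed above 0.095 m and y of case_center in the frame of bed between -0.04 and 0.04 m and contact force between the fingers and case above 0.5 N).
It fails at once if the case is tipped more than 35 degrees (angle between case_center's own z axis and vertical above 0.61 rad).
It fails at once if a bystander is moved more than 30 mm (distance of any of spray_center, tape_center, ledger_center from where it was at the start of the episode above 0.03 m).
It also fails if it takes over 61 s, if anything falls off the work surface, if the arm or the gripper's body presses on something with over 40 N, if the wrist force passes 120 N, or if a joint passes its speed limit or range.

## Working session

There is one attempt and no reset: what is moved stays moved. The work goes in short steps, Python scripts to look and compute and a tool call to move; the robot and the scene stay as the last step left them, time stands still between calls to the robot, and variables do not carry over. Pictures are saved under pics/ and viewed, at most 10 in all, crops included, and the job is handed in when it is done.

Besides the shell and the picture viewer there is one more tool, called after "Request:" as name(argument=value, ...) on one line, values as JSON. arm_command: Moves the arm, as the interface text tells. Its arguments: {"type":"object","properties":{"commands":{"type":"array","items":{"type":"number"}},"force":{"type":"number"}},"required":["commands"]}

```bash
mkdir -p pics; ls
python3 - <<'E'
from station import *
import cv2,numpy as np
o=get_obs(); print({k:np.round(v,3).tolist() for k,v in o.items()})
for n in ("scene","top"):
    c=read_camera(n); cv2.imwrite(f"pics/{n}0.png",c["img"][:,:,::-1]); print(n,np.round(c["camera_matrix"],1).tolist(),np.round(c["pose"],3).tolist())
E
```

```text
pics
{'t': 0.0, 'q': [1.224, 0.478, 0.022, 1.556, -0.011, 1.109, -0.083], 'joint_vel': [-0.0, -0.001, 0.001, -0.001, -0.001, -0.0, -0.001], 'joint_torque': [0.001, -59.644, 1.608, -28.119, 0.013, 0.009, -0.0], 'eef_pos': [0.159, -0.655, 0.198], 'tool_rot': [-0.001, 0.993, 0.119, -0.0], 'contact_force': [0.191, 0.529, 0.94], 'torque': [-0.034, -0.02, 0.007], 'grasp_force': 0.0, 'gripper_width': 0.998}
scene [[467.8, 0.0, 323.5], [0.0, 467.8, 208.4], [0.0, 0.0, 1.0]] [[0.447, 0.627, -0.638, 1.456], [0.895, -0.304, 0.327, -0.501], [0.011, -0.717, -0.697, 1.142], [0.0, 0.0, 0.0, 1.0]]
top [[376.8, 0.0, 317.4], [0.0, 376.8, 197.8], [0.0, 0.0, 1.0]] [[-0.01, -0.983, 0.185, 0.345], [-1.0, 0.008, -0.013, -0.012], [0.011, -0.185, -0.983, 1.077], [0.0, 0.0, 0.0, 1.0]]
```

View pics/scene0.png

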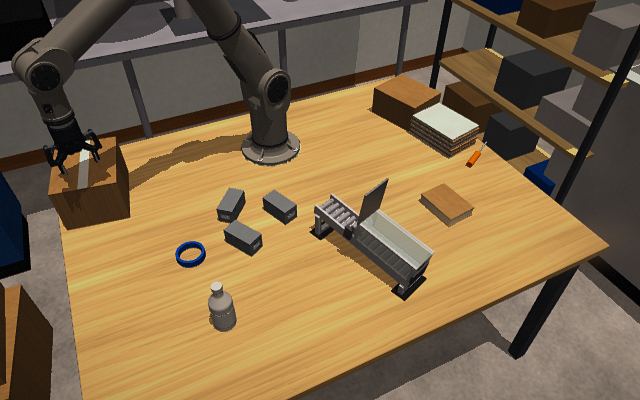

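View pics/top0.png

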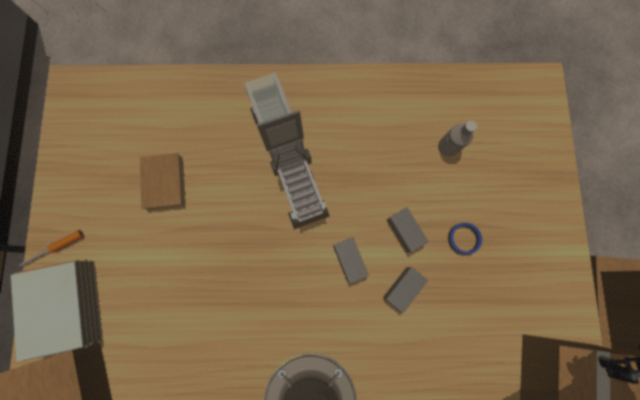

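The scene view shows three grey cases at (231,204), (280,206) and (243,237). The lane runs from (325,215) to (410,285), with the tape at (190,253) and the bottle at (222,308). In the top view the cases are at (351,260), (407,230) and (406,289), and the lane runs from (308,215) up to (268,85).

```bash
cat > h.py <<'E'
import cv2,numpy as np
from station import *
def ray(c,uv):
    R=c["pose"][:3,:3]; d=R@np.linalg.solve(c["camera_matrix"],[uv[0],uv[1],1.]); return c["pose"][:3,3],d
def onz(c,uv,z):
    o,d=ray(c,uv); return o+d*(z-o[2])/d[2]
def tri(c1,u1,c2,u2):
    o1,d1=ray(c1,u1);o2,d2=ray(c2,u2)
    s=np.linalg.lstsq(np.c_[d1,-d2],o2-o1,rcond=None)[0]; a,b=o1+s[0]*d1,o2+s[1]*d2
    return (a+b)/2,np.linalg.norm(a-b)
def pix(c,p):
    T=np.linalg.inv(c["pose"]); q=c["camera_matrix"]@(T[:3,:3]@p+T[:3,3]); return q[:2]/q[2]
E
python3 - <<'E'
from h import *
c=read_camera("top"); im=c["img"]; s=read_camera("scene")
hsv=cv2.cvtColor(im,cv2.COLOR_RGB2HSV)
m=(hsv[:,:,1]<60).astype(np.uint8)*255
m=cv2.morphologyEx(m,cv2.MORPH_OPEN,np.ones((3,3)))
for k in cv2.findContours(m,cv2.RETR_EXTERNAL,cv2.CHAIN_APPROX_NONE)[0]:
    (u,v),wh,a=cv2.minAreaRect(k)
    if 300<cv2.contourArea(k)<3000 and 180<u<500:
        b=np.array([onz(c,p,.06) for p in cv2.boxPoints(((u,v),wh,a))]); e=np.diff(b,axis=0)[:2]
        l=np.linalg.norm(e,axis=1); L=e[l.argmax()]
        print((int(u),int(v)),np.round(b.mean(0),3),"size",np.round(l,3),"yaw",np.degrees(np.arctan2(L[1],L[0])).round(1), "r",np.linalg.norm(b.mean(0)[:2]).round(3))
for p in ((407,230),(406,289),(351,260)): print(im[p[1],p[0]],hsv[p[1],p[0]])
a=cv2.resize(im[60:240,225:345],(400,600),interpolation=cv2.INTER_CUBIC)
b=cv2.resize(s["img"][170:305,300:440],(400,386),interpolation=cv2.INTER_CUBIC)
t=cv2.resize(im[195:320,320:440],(205,214),interpolation=cv2.INTER_CUBIC)
o=np.zeros((600,800,3),np.uint8);o[:,:400]=a;o[:386,400:]=b;o[386:,400:605]=t
cv2.imwrite("pics/crop1.png",o[:,:,::-1])
E
```

```text
(310, 376) [ 0.078 -0.002  0.06 ] size [0.229 0.106] yaw -90.7 r 0.078
(405, 289) [ 0.289 -0.255  0.06 ] size [0.11  0.058] yaw -40.8 r 0.385
(350, 260) [ 0.366 -0.111  0.06 ] size [0.056 0.107] yaw -159.6 r 0.383
(408, 229) [ 0.446 -0.27   0.06 ] size [0.057 0.108] yaw -151.3 r 0.521
(297, 179) [0.588 0.031 0.06 ] size [0.107 0.232] yaw -161.3 r 0.589
(459, 135) [ 0.712 -0.431  0.06 ] size [0.122 0.06 ] yaw -53.6 r 0.832
(270, 98) [0.828 0.108 0.06 ] size [0.124 0.145] yaw -162.7 r 0.835
[100  94  87] [ 16  33 100]
[101  94  88] [ 14  33 101]
[102  97  89] [ 18  33 102]
```

View pics/crop1.png

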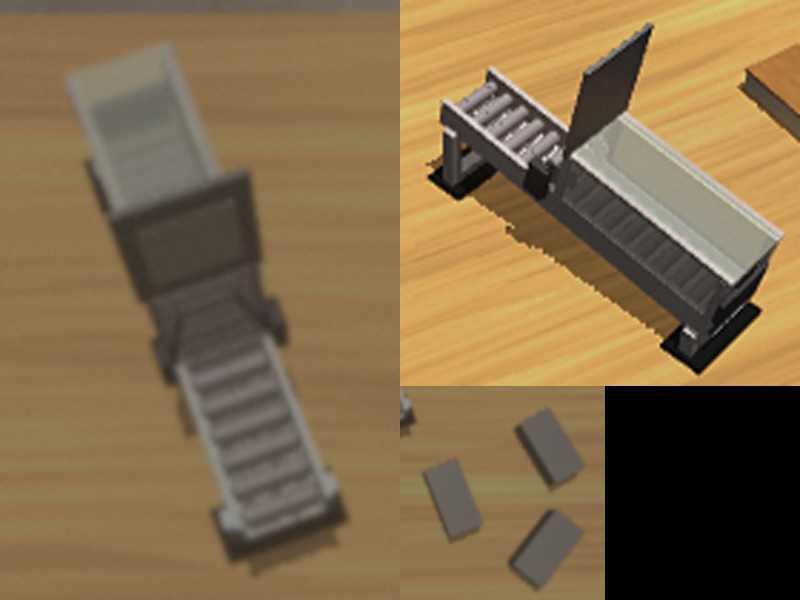

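The crop shows the lane's upper guide ends at about (232,520) and (330,490) in crop pixels. The header's lower corners are at (143,300) and (262,262), its upper corners at (108,212) and (247,172), and the roof's low-end corners at (68,78) and (167,42).

Run:
```python
from h import *
c=read_camera("top");s=read_camera("scene")
f=lambda u,v:(225+u*.3-.35,60+v*.3-.35)
g=lambda u,v:(300+(u-400)*.35-.3,170+v*.35-.3)
S=np.sin(np.radians(8));C=np.cos(np.radians(8))
def z(x,h): return .088-x*S+h*C
P=[("guide",-.169,.010,(232,520),(330,490)),("hdrbot",0,.082,(143,300),(262,262)),("hdrtop",0,.212,(108,212),(247,172)),("roof",.213,.085,(68,78),(167,42))]
M=[]
for n,x,h,a,b in P:
    A,B=[onz(c,f(*p),z(x,h)) for p in (a,b)]; M.append(((A+B)/2,x*C+h*S)); w=A-B
    print(n,np.round((A+B)/2,4),"w",np.linalg.norm(w).round(4),"perp yaw",np.degrees(np.arctan2(-w[0],w[1])).round(1))
X=np.array([m[0][:2] for m in M]);t=np.array([m[1] for m in M])
A=np.c_[np.ones(4),t];sol=np.linalg.lstsq(A,X,rcond=None)[0];print("orig",sol[0],"dir",sol[1],np.linalg.norm(sol[1]),np.degrees(np.arctan2(sol[1][1],sol[1][0])),"res",np.round(A@sol-X,4).tolist())
print("tri guide L", tri(c,f(232,520),s,g(490,70)),"R",tri(c,f(330,490),s,g(444,106)))
print("tri hdr top far L,R",tri(c,f(108,212),s,g(652,27)),tri(c,f(247,172),s,g(584,73)))
print("hdr bot",tri(c,f(143,300),s,g(640,115)),tri(c,f(262,262),s,g(568,158)))
```

```text
guide [ 0.4895 -0.0021  0.1214] w 0.0788 perp yaw 16.7
hdrbot [0.6537 0.0555 0.1692] w 0.0943 perp yaw 18.2
hdrtop [0.671  0.0626 0.2979] w 0.0949 perp yaw 16.7
roof [0.8489 0.1267 0.1425] w 0.0847 perp yaw 21.4
orig [0.64320476 0.05258426] dir [0.92470686 0.33163421] 0.9823767203079474 19.72971848514962 res [[0.0002, -0.0003], [0.0001, 0.0009], [-0.0006, -0.0003], [0.0002, -0.0003]]
tri guide L (array([0.47641767, 0.03208938, 0.12328068]), np.float64(0.0074533729811107835)) R (array([ 0.50100116, -0.04068186,  0.11830808]), np.float64(0.001649717354562669))
tri hdr top far L,R (array([0.65715607, 0.10772966, 0.29808021]), np.float64(0.0007153761313158703)) (array([0.6846781, 0.0163679, 0.2969523]), np.float64(0.0018719424543981432))
hdr bot (array([0.64420134, 0.10818683, 0.16469904]), np.float64(0.015999507888147163)) (array([0.66967976, 0.01303922, 0.16876215]), np.float64(0.005099552956229182))
```

```bash
cat >> h.py <<'E'
from scipy.spatial.transform import Rotation as Ro
def Rt(yaw,lean=0):
    "tool x along heading yaw, z down, leaned so fingers point ahead by lean (deg from vertical)"
    return Ro.from_euler("z",yaw,degrees=True)*Ro.from_euler("y",-lean,degrees=True)*Ro.from_euler("x",180,degrees=True)
def cmd(p,R):
    o=get_obs(); q=o["tool_rot"]; R0=Ro.from_quat([q[1],q[2],q[3],q[0]])
    print("shift",np.round(R0.inv().apply(np.array(p)-o["eef_pos"]),4).tolist(),"rot",np.round((R0.inv()*R).as_rotvec(degrees=True),2).tolist(),"t",round(o["t"],2))
YAW=19.7;ORG=np.array([.6432,.0526,.088])
BR=Ro.from_euler("z",YAW,degrees=True)*Ro.from_euler("y",8,degrees=True)
def lane(x,h,y=0): return ORG+BR.apply([x,y,h])
E
python3 - <<'E'
from h import *
cmd([.446,-.27,.2],Rt(29)); print(Rt(0,30).apply([0,0,1]), lane(-.095,0),lane(-.095,.03))
E
```

```text
shift [0.3695, -0.307, -0.0013] rot [-0.03, -0.0, -15.32] t 0.3
[ 5.00000000e-01 -1.22464680e-16 -8.66025404e-01] [0.55463072 0.02088761 0.10122144] [0.55856154 0.02229504 0.13092949]
```

Request:
arm_command(commands=[0.37,-0.307,0,0,0,-15.3,1,0.37,-0.307,0,0,0,-15.3,1,0.37,-0.307,0,0,0,-15.3,1,0.37,-0.307,0,0,0,-15.3,1,0.37,-0.307,0,0,0,-15.3,1,0.37,-0.307,0,0,0,-15.3,1,0.37,-0.307,0,0,0,-15.3,1,0.37,-0.307,0,0,0,-15.3,1])

```text
t: 1.1
eef_pos: [0.3992, -0.3332, 0.1992]
tool_rot: [0.0, 0.968, 0.25, 0.0]
contact_force: [1.8, -0.3, -0.2]
gripper_width: 0.996
grasp_force: 0.0
```

Run:
```python
from h import *
cmd([.446,-.27,.2],Rt(29)); print(get_obs()["eef_pos"])
```

```text
shift [0.0715, -0.0327, -0.0008] rot [0.04, -0.01, -0.03] t 1.1
[ 0.39924201 -0.33322375  0.19920378]
```

Request:
arm_command(commands=[0.07,-0.032,0,0,0,0,1,0.07,-0.032,0,0,0,0,1,0.07,-0.032,0,0,0,0,1,0.07,-0.032,0,0,0,0,1])

```text
t: 1.5
eef_pos: [0.4441, -0.2729, 0.1989]
tool_rot: [0.0, 0.968, 0.251, -0.0]
contact_force: [-0.1, -1.3, 0.1]
gripper_width: 1.003
grasp_force: 0.0
```

Run:
```python
from h import *
c=read_camera("wrist"); cv2.imwrite("pics/w1.png",c["img"][:,:,::-1])
hsv=cv2.cvtColor(c["img"],cv2.COLOR_RGB2HSV); m=(hsv[:,:,1]<60).astype(np.uint8)*255
m=cv2.morphologyEx(m,cv2.MORPH_OPEN,np.ones((5,5)))
for k in cv2.findContours(m,cv2.RETR_EXTERNAL,cv2.CHAIN_APPROX_NONE)[0]:
    if cv2.contourArea(k)<2000: continue
    r=cv2.minAreaRect(k); b=np.array([onz(c,p,.06) for p in cv2.boxPoints(r)]);e=np.diff(b,axis=0)[:2];l=np.linalg.norm(e,axis=1);L=e[l.argmax()]
    print(np.round(r[0]),np.round(b.mean(0),4),l.round(4),np.degrees(np.arctan2(L[1],L[0])).round(1))
print(pix(c,[.446,-.27,.06]),get_obs()["eef_pos"])
```

```text
[248. 281.] [ 0.3038 -0.259   0.06  ] [0.0979 0.0724] -42.3
[320. 176.] [ 0.4482 -0.2721  0.06  ] [0.0536 0.1094] -149.5
[150. 168.] [ 0.3707 -0.1176  0.06  ] [0.063  0.1141] -156.0
[316.71346417 178.87065285] [ 0.44344932 -0.27387474  0.19884929]
```

View pics/w1.png

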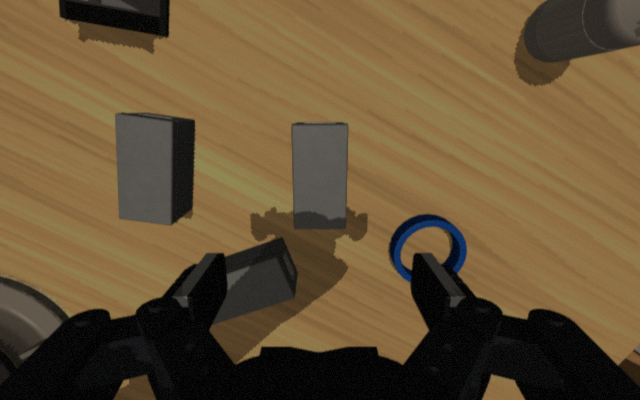

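The wrist view shows the target case below the gripper at (320,176), square to it. The decoys are to the left at (150,168) and (248,281), and the tape is at (430,250), clear of the fingers.

Run:
```python
from h import *
cmd([.448,-.272,.024],Rt(30.3))
```

```text
shift [0.005, 0.0005, 0.1748] rot [0.01, 0.04, -1.37] t 1.55
```

Request:
arm_command(commands=[0.005,0,0.05,0,0,-1.4,1,0.005,0,0.1,0,0,-1.4,1,0.005,0,0.13,0,0,-1.4,1,0.005,0,0.155,0,0,-1.4,1,0.005,0,0.174,0,0,-1.4,1,0.005,0,0.174,0,0,-1.4,1,0.005,0,0.174,0,0,-1.4,1])

```text
t: 2.25
eef_pos: [0.4478, -0.2718, 0.0251]
tool_rot: [0.0, 0.965, 0.261, -0.0]
contact_force: [-0.4, 0.4, -0.3]
gripper_width: 0.999
grasp_force: 0.0
```

Request:
arm_command(commands=[0,0,0,0,0,0,0.5,0,0,0,0,0,0,0.5,0,0,0,0,0,0,0.5,0,0,0,0,0,0,0.5,0,0,0,0,0,0,0.5,0,0,0,0,0,0,0.5], force=40)

```text
t: 2.85
eef_pos: [0.4488, -0.2707, 0.0258]
tool_rot: [0.0, 0.965, 0.262, 0.0]
contact_force: [-2.2, 0.2, 6.1]
gripper_width: 0.503
grasp_force: 2.9
```

Request:
arm_command(commands=[0,0,0,0,0,0,0.0,0,0,0,0,0,0,0.0,0,0,0,0,0,0,0.0,0,0,0,0,0,0,0.0,0,0,0,0,0,0,0.0], force=40)

```text
t: 3.35
eef_pos: [0.4511, -0.2714, 0.0277]
tool_rot: [0.002, 0.965, 0.262, 0.002]
contact_force: [-1.4, 1.0, 18.8]
gripper_width: -0.0
grasp_force: 9.3
```

Run:
```python
from h import *
c=read_camera("wrist"); s=read_camera("scene")
o=np.zeros((600,700,3),np.uint8);o[:400,:640]=c["img"];o[400:,:300]=cv2.resize(s["img"][170:270,180:330],(300,200)) 
cv2.imwrite("pics/w2.png",o[:,:,::-1])
```

```text
(no output)
```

View pics/w2.png

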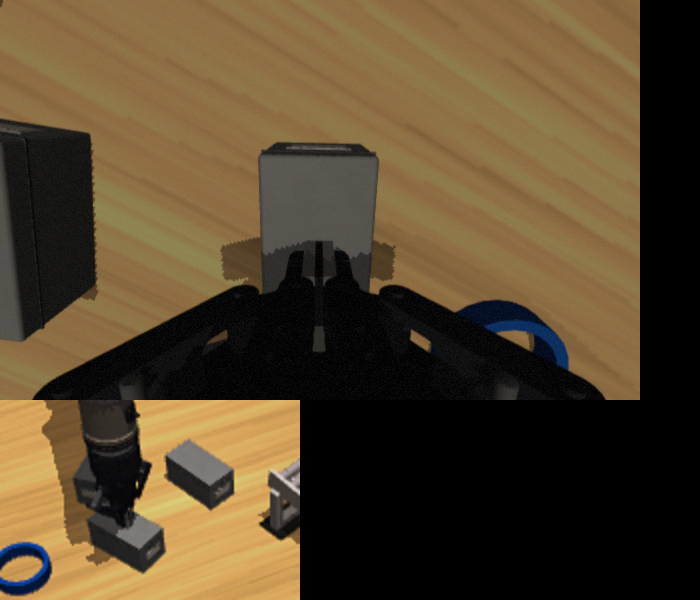

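The wrist view shows the fingers shut over the case's near half, around (320,270), with the case still standing upright. The scene crop agrees. I'll check where the tips really are against the reported TCP.

Run:
```python
from h import *
c=read_camera("wrist"); o=get_obs(); q=o["tool_rot"];R=Ro.from_quat([q[1],q[2],q[3],q[0]])
T=np.linalg.inv(c["pose"])
print("eef",o["eef_pos"],"campos",c["pose"][:3,3],"cam in tool",R.inv().apply(c["pose"][:3,3]-o["eef_pos"]))
for d in (0,-.0135,-.03,-.06): print(d,pix(c,o["eef_pos"]+R.apply([0,0,d])))
print("case top corners by pixel", [np.round(onz(c,p,z),4).tolist() for z in (.06,) for p in ((260,155),(377,155))])
s=read_camera("scene"); a=np.array([180,170])
print("tip in scene",pix(s,o["eef_pos"]), "crop",(pix(s,o["eef_pos"])-a)*2)
t=read_camera("top"); print("tip in top",pix(t,o["eef_pos"]))
i=cv2.resize(s["img"][190:270,200:290],(720,600),interpolation=cv2.INTER_CUBIC);cv2.imwrite("pics/s2.png",i[:,:,::-1])
```

```text
eef [ 0.45110705 -0.27142466  0.02767101] campos [ 0.51190047 -0.23541267  0.20299852] cam in tool [ 0.071167    0.0004903  -0.17512126]
0 [318.01047958 233.00797929]
-0.0135 [317.95400854 242.14363357]
-0.03 [317.87250693 255.32863271]
-0.06 [317.67361671 287.50428155]
case top corners by pixel [[0.4819, -0.2227, 0.06], [0.5088, -0.2688, 0.06]]
tip in scene [243.47720574 239.36214538] crop [126.95441147 138.72429076]
tip in top [405.77137717 228.91398218]
```

View pics/s2.png

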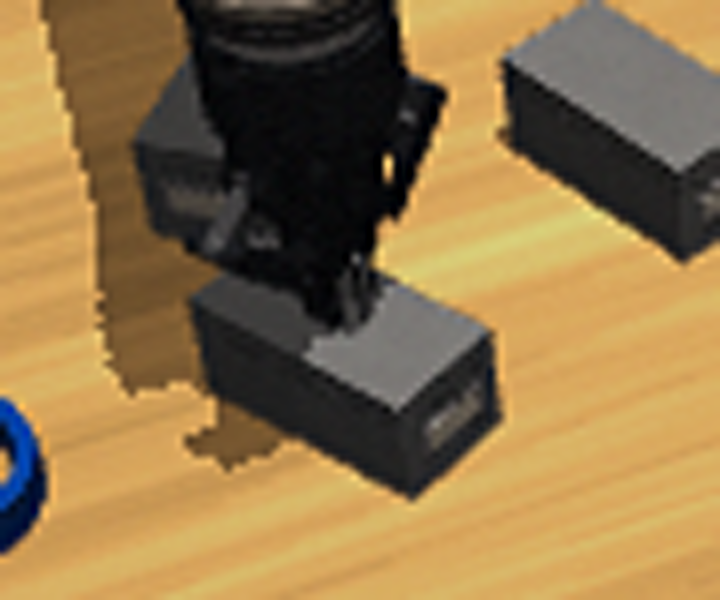

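The fingertips are resting on the case top at z ≈ 0.06, while the reported TCP is at 0.028. So the real tips end about 32 mm short of the reported TCP when shut, and about 45 mm short when open. I'll raise, reopen and go down accordingly, watching the force.

Request:
arm_command(commands=[0,0,-0.03,0,0,0,0,-0.002,0,-0.045,0,0,0,0.5,-0.002,0,-0.045,0,0,0,1,-0.002,0,-0.045,0,0,0,1,-0.002,0,-0.045,0,0,0,1,-0.002,0,-0.045,0,0,0,1,-0.002,0,-0.045,0,0,0,1])

```text
t: 4.3
eef_pos: [0.4463, -0.2712, 0.0692]
tool_rot: [-0.001, 0.965, 0.262, -0.0]
contact_force: [0.3, -0.4, 0.6]
gripper_width: 0.988
grasp_force: 0.0
```

Run:
```python
from h import *
c=read_camera("wrist"); cv2.imwrite("pics/w3.png",c["img"][:,:,::-1]); o=get_obs(); print(o["eef_pos"],o["contact_force"],o["gripper_width"],c["camera_matrix"])
q=o["tool_rot"];R=Ro.from_quat([q[1],q[2],q[3],q[0]])
for d in (0,-.032,-.045): print(d,[np.round(pix(c,o["eef_pos"]+R.apply([0,y,d]))).tolist() for y in (-.057,-.0425,.0425,.057)])
cmd([.4485,-.2725,-.012],Rt(30.3))
```

```text
[ 0.44646648 -0.27132111  0.0693157 ] [-0.2298439   0.35227098 -0.61060794] 0.9998189519268778 [[313.07601286   0.         318.58170697]
 [  0.         313.07601286 200.96222293]
 [  0.           0.           1.        ]]
0 [[223.0, 233.0], [247.0, 233.0], [389.0, 233.0], [413.0, 233.0]]
-0.032 [[205.0, 257.0], [233.0, 257.0], [403.0, 257.0], [432.0, 257.0]]
-0.045 [[195.0, 270.0], [226.0, 270.0], [410.0, 270.0], [441.0, 270.0]]
shift [0.0012, 0.0021, 0.0813] rot [-0.05, 0.03, 0.09] t 4.35
```

View pics/w3.png

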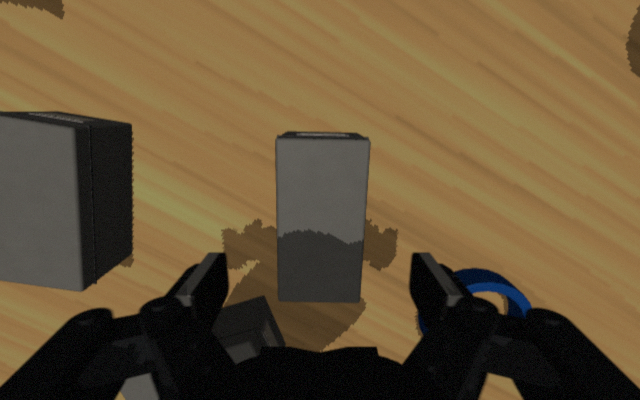

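The open fingers' inner edges show at columns 227 and 412, which matches the −45 mm prediction of 226 and 410. The case is centred between them at (320,215), so I'll go down.

Request:
arm_command(commands=[0.002,0.0005,0.03,0,0,0,1,0.002,0.0005,0.06,0,0,0,1,0.002,0.0005,0.075,0,0,0,1,0.002,0.0005,0.081,0,0,0,1,0.002,0.0005,0.081,0,0,0,1,0.002,0.0005,0.081,0,0,0,1])

```text
t: 4.95
eef_pos: [0.4493, -0.2712, -0.0105]
tool_rot: [0.0, 0.965, 0.262, 0.0]
contact_force: [0.1, -0.9, -0.3]
gripper_width: 0.997
grasp_force: 0.0
```

Request:
arm_command(commands=[0,0,0,0,0,0,0,0,0,0,0,0,0,0,0,0,0,0,0,0,0,0,0,0,0,0,0,0,0,0,0,0,0,0,0,0,0,0,0,0,0,0], force=40)

```text
t: 5.55
eef_pos: [0.4493, -0.2713, -0.0101]
tool_rot: [0.001, 0.965, 0.262, 0.001]
contact_force: [-1.8, -0.0, 5.0]
gripper_width: 0.652
grasp_force: 42.4
```

Request:
arm_command(commands=[0,0,-0.03,0,0,0,0,0,0,-0.07,0,0,0,0,0,0,-0.12,0,0,0,0,0,0,-0.16,0,0,0,0,0,0,-0.18,0,0,0,0,0,0,-0.18,0,0,0,0,0,0,-0.18,0,0,0,0])

```text
t: 6.25
eef_pos: [0.4476, -0.2706, 0.1679]
tool_rot: [-0.0, 0.965, 0.262, -0.001]
contact_force: [-0.8, 0.0, -5.3]
gripper_width: 0.651
grasp_force: 47.0
```

Run:
```python
from h import *
c=read_camera("wrist"); cv2.imwrite("pics/w4.png",c["img"][:,:,::-1]); o=get_obs(); q=o["tool_rot"];R=Ro.from_quat([q[1],q[2],q[3],q[0]])
print(o["eef_pos"],o["contact_force"],o["grasp_force"])
# front top edge of case: case top plane at tool z -0.070
g=cv2.cvtColor(c["img"],cv2.COLOR_RGB2HSV)
col=g[:,300:340]; 
print([ (v,int(col[v,:,1].mean()),int(col[v,:,2].mean())) for v in range(90,230,4)])
for x in (.05,.055,.06): print(x,[np.round(pix(c,o["eef_pos"]+R.apply([x,y,-.0701]))).tolist() for y in(-.028,.028)])
cmd(lane(-.095,.075)-Rt(YAW,-8).apply([0,0,-.0401]),Rt(YAW,-8))
```

```text
[ 0.44710552 -0.27032533  0.16698874] [-1.12678085  0.00591562 -5.88971857] 46.97744429111481
[(90, 132, 155), (94, 131, 155), (98, 129, 156), (102, 127, 156), (106, 127, 155), (110, 126, 156), (114, 126, 156), (118, 129, 155), (122, 129, 155), (126, 129, 155), (130, 128, 156), (134, 127, 156), (138, 127, 156), (142, 126, 156), (146, 125, 136), (150, 46, 59), (154, 30, 89), (158, 25, 35), (162, 24, 35), (166, 23, 54), (170, 24, 93), (174, 23, 97), (178, 24, 97), (182, 23, 97), (186, 25, 97), (190, 24, 97), (194, 23, 96), (198, 23, 96), (202, 24, 96), (206, 24, 96), (210, 24, 97), (214, 25, 97), (218, 23, 96), (222, 24, 96), (226, 24, 96)]
0.05 [[235.0, 174.0], [397.0, 174.0]]
0.055 [[234.0, 160.0], [399.0, 160.0]]
0.06 [[232.0, 145.0], [400.0, 145.0]]
shift [0.2449, -0.1958, 0.0313] rot [0.59, -7.85, 10.68] t 6.3
```

View pics/w4.png

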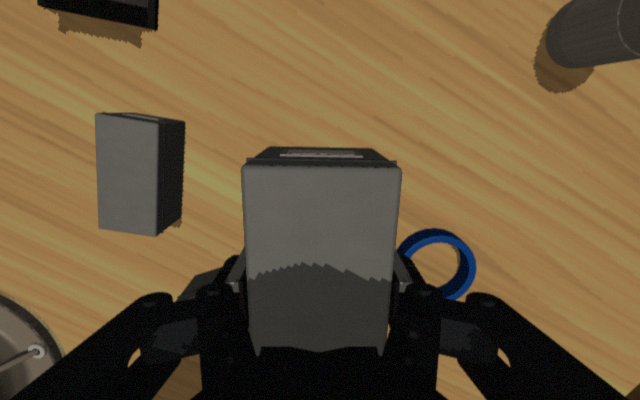

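The wrist view shows the case held square, with its front top edge at row 167, so its centre is about 2.5 mm behind the tool axis. Next I move over the mouth.

Request:
arm_command(commands=[0.247,-0.196,0.031,0.6,-7.85,10.7,0,0.247,-0.196,0.031,0.6,-7.85,10.7,0,0.247,-0.196,0.031,0.6,-7.85,10.7,0,0.247,-0.196,0.031,0.6,-7.85,10.7,0,0.247,-0.196,0.031,0.6,-7.85,10.7,0,0.247,-0.196,0.031,0.6,-7.85,10.7,0,0.247,-0.196,0.031,0.6,-7.85,10.7,0,0.247,-0.196,0.031,0.6,-7.85,10.7,0])

```text
t: 7.1
eef_pos: [0.5622, 0.0307, 0.135]
tool_rot: [0.011, 0.982, 0.175, -0.068]
contact_force: [-0.3, -0.2, -5.1]
gripper_width: 0.647
grasp_force: 46.9
```

Request:
arm_command(commands=[0,0,0,0,0,0,0,0,0,0,0,0,0,0,0,0,0,0,0,0,0,0,0,0,0,0,0,0])

```text
t: 7.5
eef_pos: [0.5624, 0.0216, 0.1377]
tool_rot: [0.013, 0.983, 0.169, -0.068]
contact_force: [-0.1, 0.6, -6.2]
gripper_width: 0.652
grasp_force: 46.9
```

Run:
```python
from h import *
o=get_obs(); print(o["eef_pos"],o["tool_rot"])
c=read_camera("wrist"); w=c["img"]
R=Rt(YAW,-8); cmd(lane(-.095,.075)-R.apply([-.0025,0,-.0401]),R)
for h in (.01,.082): print(h,[np.round(pix(c,lane(x,h,y))).tolist() for x in (-.169,0) for y in (-.032,.032)])
print("hdr",[np.round(pix(c,lane(0,.082,y))).tolist() for y in (-.05,.05)])
print("blocks",[np.round(pix(c,lane(-.024,.044,y))).tolist() for y in (-.053,.053)])
cv2.imwrite("pics/w5.png",w[:,:,::-1])
```

```text
[0.56236106 0.02164834 0.13769341] [ 0.01304399  0.98314751  0.16936363 -0.067578  ]
shift [-0.0001, -0.0017, 0.0025] rot [0.13, -0.13, -0.14] t 7.55
0.01 [[358.0, 314.0], [273.0, 314.0], [367.0, 73.0], [261.0, 73.0]]
0.082 [[375.0, 399.0], [255.0, 399.0], [396.0, 51.0], [228.0, 51.0]]
hdr [[443.0, 51.0], [181.0, 51.0]]
blocks [[416.0, 114.0], [212.0, 115.0]]
```

View pics/w5.png

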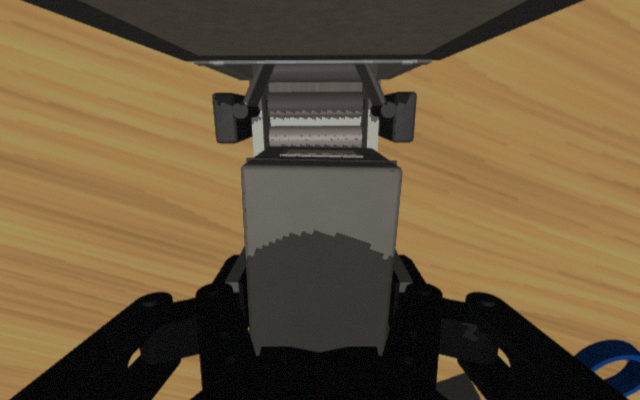

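The wrist view shows the cheek blocks at (213–250, 95–140) and (380–416, 95–140), close to the predicted 212 and 416. The guides and case line up, and the header's lower edge is at row 62. I'll trim sideways and lower.

Request:
arm_command(commands=[0,-0.002,0.003,0,0,0,0,0,-0.002,0.015,0,0,0,0,0,-0.002,0.028,0,0,0,0,0,-0.002,0.036,0,0,0,0,0,-0.002,0.042,0,0,0,0,0,-0.002,0.042,0,0,0,0,0,-0.002,0.042,0,0,0,0])

```text
t: 8.25
eef_pos: [0.5568, 0.0229, 0.0963]
tool_rot: [0.013, 0.983, 0.17, -0.067]
contact_force: [1.2, 0.2, -4.8]
gripper_width: 0.654
grasp_force: 46.8
```

Request:
arm_command(commands=[0,0,0.002,0,0,0,0,0,0,0.003,0,0,0,0,0,0,0.004,0,0,0,0,0,0,0.004,0,0,0,0])

```text
t: 8.65
eef_pos: [0.5561, 0.0227, 0.0923]
tool_rot: [0.013, 0.983, 0.17, -0.067]
contact_force: [0.6, 0.4, -5.2]
gripper_width: 0.649
grasp_force: 46.8
```

Not touching yet, so I lower it in smaller steps.

Request:
arm_command(commands=[0,0,0.0015,0,0,0,0,0,0,0.003,0,0,0,0,0,0,0.003,0,0,0,0])

```text
t: 8.95
eef_pos: [0.5568, 0.0229, 0.0902]
tool_rot: [0.013, 0.983, 0.17, -0.066]
contact_force: [1.6, -0.4, 0.7]
gripper_width: 0.652
grasp_force: 47.4
```

Run:
```python
from h import *
o=get_obs(); q=o["tool_rot"];R=Ro.from_quat([q[1],q[2],q[3],q[0]])
p=o["eef_pos"]+R.apply([-.0025,0,-.0401]); print("case in lane",BR.inv().apply(p-ORG).round(4), o["contact_force"].round(1) if hasattr(o["contact_force"],"round") else o["contact_force"])
```

```text
case in lane [-0.0935  0.0013  0.0295] [ 1.6 -0.4  0.7]
```

Touchdown: the force rose by 6 N and the height reads 29.5 mm. Now I release.

Request:
arm_command(commands=[0,0,0,0,0,0,1,0,0,0,0,0,0,1,0,0,0,0,0,0,1,0,0,0,0,0,0,1,0,0,0,0,0,0,1,0,0,0,0,0,0,1])

```text
t: 9.55
eef_pos: [0.5557, 0.0225, 0.0893]
tool_rot: [0.013, 0.983, 0.17, -0.067]
contact_force: [0.2, -0.1, -0.0]
gripper_width: 1.0
grasp_force: 0.0
```

Request:
arm_command(commands=[0,0,-0.03,0,0,0,1,0,0,-0.07,0,0,0,1,0,0,-0.11,0,0,0,1,0,0,-0.14,0,0,0,1,0,0,-0.14,0,0,0,1,0,0,-0.14,0,0,0,1])

```text
t: 10.15
eef_pos: [0.5739, 0.0293, 0.2284]
tool_rot: [0.013, 0.983, 0.17, -0.067]
contact_force: [-0.6, -0.4, -0.6]
gripper_width: 1.001
grasp_force: 0.0
```

Run:
```python
from h import *
c=read_camera("wrist"); cv2.imwrite("pics/w6.png",c["img"][:,:,::-1])
for x in (-.135,-.025,-.12,-.01): print(x,[np.round(pix(c,lane(x,.06,y))).tolist() for y in (-.028,.028)])
print(get_obs()["eef_pos"])
```

```text
-0.135 [[353.0, 250.0], [287.0, 250.0]]
-0.025 [[357.0, 116.0], [283.0, 116.0]]
-0.12 [[353.0, 233.0], [286.0, 234.0]]
-0.01 [[358.0, 95.0], [282.0, 95.0]]
[0.57307936 0.02908332 0.2273415 ]
```

View pics/w6.png

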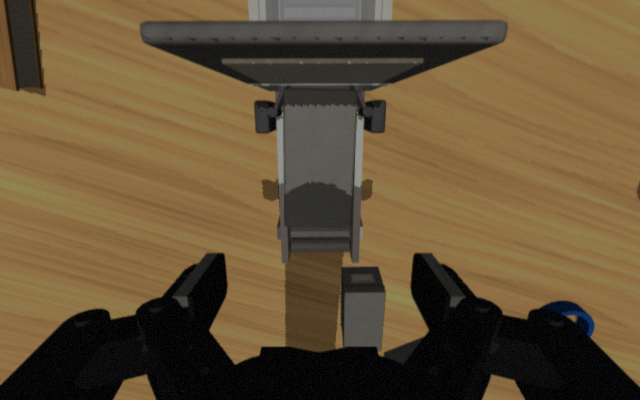

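The case sits lengthways on the rollers with its top face between rows 90 and 225, so its centre is near lane x −0.06, nosed against the cheeks. The picture budget is used up, so I'll work from numbers only. Next I check where the gripper body sits relative to the true tips.

Run:
```python
from h import *
c=read_camera("wrist"); o=get_obs(); q=o["tool_rot"];R=Ro.from_quat([q[1],q[2],q[3],q[0]])
for d in (-.073,-.09,-.105,-.12): print(d,[np.round(pix(c,o["eef_pos"]+R.apply([x,y,d]))).tolist() for x in (0,.038) for y in (-.0425,0,.0425)])
# case edges on lane, brightness profile down the lane centre at h=.06
hs=cv2.cvtColor(c["img"],cv2.COLOR_RGB2HSV)
print([(round(x,3),int(hs[int(v),int(u)-8:int(u)+9,2].mean())) for x in np.arange(-.16,0.01,.005) for u,v in [pix(c,lane(x,.06))]])
for ln in (30,35,40):
    L=np.radians(ln+8);print(ln,"tip limit x (a)",np.sin(L)*.073-np.cos(L)*.038,"(b)",np.sin(L)*.041-np.cos(L)*.038,"contact +",.011*np.cos(L))
```

```text
-0.073 [[205.0, 306.0], [318.0, 306.0], [430.0, 306.0], [194.0, 211.0], [317.0, 211.0], [441.0, 211.0]]
-0.09 [[187.0, 337.0], [317.0, 337.0], [447.0, 337.0], [172.0, 229.0], [317.0, 228.0], [462.0, 228.0]]
-0.105 [[166.0, 375.0], [317.0, 374.0], [468.0, 374.0], [145.0, 251.0], [317.0, 251.0], [489.0, 251.0]]
-0.12 [[136.0, 426.0], [317.0, 426.0], [498.0, 426.0], [105.0, 283.0], [316.0, 283.0], [528.0, 283.0]]
[(np.float64(-0.16), 93), (np.float64(-0.155), 89), (np.float64(-0.15), 90), (np.float64(-0.145), 84), (np.float64(-0.14), 82), (np.float64(-0.135), 59), (np.float64(-0.13), 65), (np.float64(-0.125), 36), (np.float64(-0.12), 81), (np.float64(-0.115), 56), (np.float64(-0.11), 50), (np.float64(-0.105), 50), (np.float64(-0.1), 49), (np.float64(-0.095), 49), (np.float64(-0.09), 50), (np.float64(-0.085), 49), (np.float64(-0.08), 49), (np.float64(-0.075), 88), (np.float64(-0.07), 90), (np.float64(-0.065), 92), (np.float64(-0.06), 93), (np.float64(-0.055), 94), (np.float64(-0.05), 94), (np.float64(-0.045), 93), (np.float64(-0.04), 94), (np.float64(-0.035), 94), (np.float64(-0.03), 94), (np.float64(-0.025), 94), (np.float64(-0.02), 95), (np.float64(-0.015), 50), (np.float64(-0.01), 49), (np.float64(-0.005), 54), (np.float64(0.0), 52), (np.float64(0.005), 52)]
30 tip limit x (a) 0.01499887906171762 (b) -0.004702288148703441 contact + 0.00866811828967394
35 tip limit x (a) 0.021994439623033907 (b) 0.00017049210103396023 contact + 0.008044890717810874
40 tip limit x (a) 0.028822609218213165 (b) 0.005041974802936555 contact + 0.00736043666994744
```

The body corner would show at row 251, but it isn't visible, so the body starts at least 73 mm behind the true tips. A lean of about 36° from vertical is therefore enough. The case's rear is near lane x −0.117, so I go behind it shut and leaned.

```bash
cat >> h.py <<'E'
def tipcmd(x,h,lean=36,y=0):
    R=Rt(YAW,lean); cmd(lane(x,h,y)+R.apply([0,0,.032]),R)
def tipnow():
    o=get_obs(); q=o["tool_rot"];R=Ro.from_quat([q[1],q[2],q[3],q[0]])
    print("tip lane",BR.inv().apply(o["eef_pos"]-R.apply([0,0,.032])-ORG).round(4),"F lane",BR.inv().apply(o["contact_force"]).round(1),"t",round(o["t"],2))
E
python3 -c "
from h import *
tipcmd(-.165,.11)"
```

```text
shift [-0.0499, 0.0015, 0.0401] rot [0.12, 43.99, 0.0] t 10.25
```

Request:
arm_command(commands=[-0.05,0.0015,0,0,8,0,0,-0.05,0.0015,0.01,0,16,0,0,-0.05,0.0015,0.02,0,24,0,0,-0.05,0.0015,0.03,0,32,0,0,-0.05,0.0015,0.04,0,40,0,0,-0.05,0.0015,0.04,0,44,0,0,-0.05,0.0015,0.04,0,44,0,0,-0.05,0.0015,0.04,0,44,0,0])

```text
t: 11.05
eef_pos: [0.5195, 0.0081, 0.1925]
tool_rot: [-0.052, 0.937, 0.162, 0.304]
contact_force: [-0.3, -0.2, 0.7]
gripper_width: 0.002
grasp_force: 0.0
```

```bash
python3 -c "
from h import *
tipnow(); tipcmd(-.15,.028); tipcmd(-.15,.11);print(get_obs()['q'])"
```

```text
tip lane [-1.669e-01 -1.000e-04  1.082e-01] F lane [-0.5 -0.   0.6] t 11.05
shift [-0.0435, -0.0003, 0.0695] rot [0.16, 0.05, -0.09] t 11.05
shift [0.0134, -0.0002, 0.0105] rot [0.16, 0.05, -0.09] t 11.05
[ 0.46904732  0.02375477 -0.46574699  2.36727752 -0.89342193  0.24441284
 -0.40282414]
```

```bash
python3 -c "
from h import *
tipcmd(-.138,.03)"
```

```text
shift [-0.0334, -0.0003, 0.0764] rot [0.16, 0.05, -0.09] t 11.05
```

Request:
arm_command(commands=[-0.016,0,0.038,0,0,0,0,-0.033,0,0.076,0,0,0,0,-0.033,0,0.076,0,0,0,0,-0.033,0,0.076,0,0,0,0])

```text
t: 11.45
eef_pos: [0.5399, 0.0094, 0.1313]
tool_rot: [-0.058, 0.941, 0.166, 0.289]
contact_force: [-0.8, 0.6, 0.1]
gripper_width: 0.001
grasp_force: 0.0
```

```bash
python3 -c "
from h import *
tipnow(); print(get_obs()['q']); tipcmd(-.02,.03); tipcmd(.01,.03)"
```

```text
tip lane [-0.1383 -0.0063  0.051 ] F lane [-0.5  0.9  0. ] t 11.45
[ 0.22812281  0.17695482 -0.24031929  2.37249926 -1.36541739  0.16950472
  0.09680492]
shift [0.0745, -0.0042, 0.0951] rot [-0.91, 1.78, 0.04] t 11.45
shift [0.0967, -0.0039, 0.1153] rot [-0.91, 1.78, 0.04] t 11.45
```

Joints 5 and 6 are at the edge of their ranges with this lean so near the base. I'll start the push with less lean and add lean as the hand moves downhill.

```bash
python3 -c "
from h import *
tipcmd(-.138,.055,18); tipcmd(-.138,.032,18)"
```

```text
shift [-0.006, -0.0059, -0.0039] rot [-0.9, -16.22, 0.18] t 11.45
shift [-0.0215, -0.0056, 0.0131] rot [-0.9, -16.22, 0.18] t 11.45
```

Request:
arm_command(commands=[-0.003,-0.003,-0.004,0,-8,0,0,-0.006,-0.006,-0.004,-0.9,-16,0,0,-0.006,-0.006,-0.004,-0.9,-16,0,0,-0.006,-0.006,-0.004,-0.9,-16,0,0,-0.006,-0.006,-0.004,-0.9,-16,0,0])

```text
t: 11.95
eef_pos: [0.5315, 0.0137, 0.1341]
tool_rot: [-0.031, 0.972, 0.169, 0.163]
contact_force: [-0.3, 0.4, 0.6]
gripper_width: -0.002
grasp_force: 0.0
```

```bash
python3 -c "
from h import *
tipnow(); print(get_obs()['q']); tipcmd(-.14,.032,18); tipcmd(-.05,.032,22)"
```

```text
tip lane [-0.1381  0.0009  0.0577] F lane [-0.2  0.4  0.6] t 11.95
[-0.31743602  0.17677875  0.26119207  2.2290079  -0.33096493  0.44165097
 -1.01472541]
shift [-0.014, 0.0011, 0.022] rot [-0.27, -1.09, 0.02] t 11.95
shift [0.0683, 0.0014, 0.0629] rot [-0.27, 2.91, 0.01] t 11.95
```

Request:
arm_command(commands=[-0.014,0.001,0.022,0,-1,0,0,-0.014,0.001,0.022,0,-1,0,0,-0.014,0.001,0.022,0,-1,0,0])

```text
t: 12.25
eef_pos: [0.5264, 0.0117, 0.1084]
tool_rot: [-0.03, 0.972, 0.171, 0.156]
contact_force: [0.3, 0.3, 0.4]
gripper_width: 0.001
grasp_force: 0.0
```

```bash
python3 -c "
from h import *
tipnow(); print(get_obs()['q']); tipcmd(-.11,.032,18); tipcmd(-.05,.032,22);tipcmd(-.02,.032,32)"
```

```text
tip lane [-0.1396  0.0007  0.0317] F lane [0.4 0.2 0.5] t 12.25
[-0.28994014  0.22110372  0.23746021  2.24827371 -0.3808429   0.3981171
 -0.95798548]
shift [0.0265, 0.0011, 0.0128] rot [-0.42, -0.23, 0.15] t 12.25
shift [0.0826, 0.0014, 0.0392] rot [-0.43, 3.77, 0.13] t 12.25
shift [0.115, 0.0016, 0.0516] rot [-0.44, 13.77, 0.09] t 12.25
```

Request:
arm_command(commands=[0.006,0.001,0.003,0,0,0,0,0.011,0.001,0.005,0,0,0,0,0.016,0.001,0.008,0,0,0,0,0.021,0.001,0.0105,0,0,0,0,0.0265,0.001,0.013,0,0,0,0,0.0265,0.001,0.013,0,0,0,0])

```text
t: 12.85
eef_pos: [0.5526, 0.0193, 0.1037]
tool_rot: [-0.03, 0.973, 0.171, 0.153]
contact_force: [-10.4, -4.4, 7.1]
gripper_width: 0.0
grasp_force: 6.4
```

```bash
python3 -c "
from h import *
tipnow(); tipcmd(-.08,.032,20); tipcmd(-.05,.032,24);tipcmd(-.02,.032,32)"
```

```text
tip lane [-0.1118 -0.0011  0.0308] F lane [-12.2  -0.7   5.5] t 12.85
shift [0.0302, -0.0006, 0.0129] rot [-0.43, 2.01, 0.11] t 12.85
shift [0.0594, -0.0005, 0.0259] rot [-0.44, 6.01, 0.1] t 12.85
shift [0.0908, -0.0003, 0.0382] rot [-0.44, 14.01, 0.07] t 12.85
```

Request:
arm_command(commands=[0.008,0,0.0035,0,0.5,0,0,0.016,0,0.007,0,1,0,0,0.024,0,0.0105,0,1.5,0,0,0.032,0,0.014,0,2.5,0,0,0.04,0,0.0175,0,3.5,0,0,0.048,0,0.021,0,4.5,0,0,0.055,0,0.024,0,5.5,0,0,0.059,0,0.026,0,6,0,0])

```text
t: 13.65
eef_pos: [0.6117, 0.0409, 0.0957]
tool_rot: [-0.039, 0.964, 0.169, 0.203]
contact_force: [-11.1, -5.5, 2.2]
gripper_width: -0.002
grasp_force: 6.1
```

```bash
python3 -c "
from h import *
tipnow(); print(get_obs()['q']);tipcmd(-.04,.032,28);tipcmd(-.03,.032,32);tipcmd(-.02,.032,36);tipcmd(-.01,.032,37);tipcmd(-.0,.032,38)"
```

```text
tip lane [-0.0512 -0.0007  0.0302] F lane [-12.5  -1.4   0.4] t 13.65
[-0.2021175   0.34261372  0.11146955  2.14454667 -0.52011883  0.28720162
 -0.85581333]
shift [0.0128, -0.0004, 0.0043] rot [-0.46, 4.12, 0.04] t 13.65
shift [0.0235, -0.0003, 0.0093] rot [-0.46, 8.12, 0.02] t 13.65
shift [0.0342, -0.0003, 0.0142] rot [-0.47, 12.12, 0.01] t 13.65
shift [0.0433, -0.0002, 0.0194] rot [-0.47, 13.12, 0.0] t 13.65
shift [0.0523, -0.0002, 0.0245] rot [-0.47, 14.12, -0.0] t 13.65
```

Request:
arm_command(commands=[0.006,0,0.002,0,2,0,0,0.013,0,0.004,0,4,0,0,0.018,0,0.007,0,6,0,0,0.0235,0,0.009,0,8,0,0,0.029,0,0.012,0,10,0,0,0.034,0,0.014,0,12,0,0,0.034,0,0.014,0,12,0,0])

```text
t: 14.35
eef_pos: [0.6523, 0.0504, 0.1124]
tool_rot: [-0.059, 0.94, 0.169, 0.29]
contact_force: [-8.0, -2.4, -1.5]
gripper_width: 0.005
grasp_force: 3.8
```

```bash
python3 -c "
from h import *
tipnow(); print(get_obs()['q']);tipcmd(-.01,.032,37);tipcmd(-.0,.032,38);tipcmd(.01,.032,38);tipcmd(.02,.032,39)"
```

```text
tip lane [-0.0172 -0.0058  0.0489] F lane [-8.1  0.4 -2.7] t 14.35
[-7.84593107e-02  3.54337296e-01 -2.17184169e-03  2.17251390e+00
 -1.36418591e+00  1.70361275e-01  1.50149269e-02]
shift [-0.0046, -0.0048, 0.0174] rot [-1.17, 2.61, 0.23] t 14.35
shift [0.0034, -0.0046, 0.0242] rot [-1.17, 3.61, 0.22] t 14.35
shift [0.0107, -0.0045, 0.0309] rot [-1.17, 3.61, 0.22] t 14.35
shift [0.0187, -0.0043, 0.0376] rot [-1.17, 4.61, 0.21] t 14.35
```

The wrist is at its range edge again at this lean. The body margin allows about 28°, which still reaches tip x ≈ 12 mm and contact at 21 mm, so I draw back slightly with less lean.

```bash
python3 -c "
from h import *
tipcmd(-.035,.034,26)"
```

```text
shift [-0.0278, -0.0053, -0.0012] rot [-1.14, -8.39, 0.35] t 14.35
```

Request:
arm_command(commands=[-0.014,-0.003,-0.001,0,-4,0,0,-0.028,-0.005,-0.001,-1,-8.4,0.3,0,-0.028,-0.005,-0.001,-1,-8.4,0.3,0,-0.028,-0.005,-0.001,-1,-8.4,0.3,0])

```text
t: 14.75
eef_pos: [0.6318, 0.0499, 0.1001]
tool_rot: [-0.04, 0.959, 0.168, 0.224]
contact_force: [0.2, 0.3, -0.1]
gripper_width: 0.002
grasp_force: 0.0
```

```bash
python3 -c "
from h import *
tipnow(); print(get_obs()['q']);tipcmd(-.03,.034,26);tipcmd(-.01,.032,26.5);tipcmd(-.0,.032,27);tipcmd(.01,.032,28)"
```

```text
tip lane [-0.0312  0.0012  0.0368] F lane [ 0.3  0.2 -0.1] t 14.75
[-0.44392789  0.37430234  0.39225625  2.14613449 -0.92049721  0.31077169
 -0.49352787]
shift [-0.0007, 0.0013, 0.003] rot [-0.13, -0.28, 0.09] t 14.75
shift [0.0149, 0.0014, 0.0159] rot [-0.13, 0.22, 0.09] t 14.75
shift [0.0235, 0.0014, 0.0215] rot [-0.13, 0.72, 0.09] t 14.75
shift [0.0323, 0.0014, 0.0272] rot [-0.13, 1.72, 0.08] t 14.75
```

Request:
arm_command(commands=[0.004,0.001,0.008,0,0,0,0,0.0095,0.001,0.0115,0,0,0,0,0.015,0.001,0.016,0,0.2,0,0,0.019,0.001,0.0187,0,0.5,0,0,0.0235,0.001,0.0215,0,0.7,0,0,0.0235,0.001,0.0215,0,0.7,0,0])

```text
t: 15.35
eef_pos: [0.6569, 0.0568, 0.0877]
tool_rot: [-0.042, 0.959, 0.165, 0.226]
contact_force: [-6.4, -1.6, -3.1]
gripper_width: -0.002
grasp_force: 2.8
```

```bash
python3 -c "
from h import *
tipnow(); print(get_obs()['q']);tipcmd(.005,.032,28);tipcmd(.01,.032,28);tipcmd(.015,.032,29)"
```

```text
tip lane [-0.0039 -0.0008  0.028 ] F lane [-6.1  0.6 -4. ] t 15.35
[-0.40954238  0.42713291  0.35097416  2.09883525 -0.9592728   0.30214465
 -0.47055782]
shift [0.0104, -0.0007, 0.0018] rot [-0.24, 1.4, -0.18] t 15.35
shift [0.0145, -0.0007, 0.0046] rot [-0.24, 1.4, -0.18] t 15.35
shift [0.0192, -0.0007, 0.0075] rot [-0.24, 2.4, -0.18] t 15.35
```

Request:
arm_command(commands=[0.003,0,0.0012,0,0.5,0,0,0.006,0,0.0024,0,1,0,0,0.009,0,0.0036,0,1.4,0,0,0.012,0,0.0048,0,1.4,0,0,0.012,0,0.0048,0,1.4,0,0])

```text
t: 15.85
eef_pos: [0.673, 0.0617, 0.0918]
tool_rot: [-0.043, 0.955, 0.165, 0.241]
contact_force: [-0.3, 0.4, -0.7]
gripper_width: 0.007
grasp_force: 0.0
```

```bash
python3 -c "
from h import *
tipnow(); print(get_obs()['q']);tipcmd(.01,.030,28);tipcmd(.015,.030,29)"
```

```text
tip lane [ 0.0113 -0.0015  0.0339] F lane [-0.1  0.5 -0.7] t 15.85
[-0.37716928  0.43275926  0.30808903  2.08261036 -1.00089305  0.27601864
 -0.43152241]
shift [-0.0035, -0.0014, 0.0024] rot [-0.11, -0.38, -0.14] t 15.85
shift [0.0011, -0.0015, 0.0053] rot [-0.11, 0.62, -0.14] t 15.85
```

The force dropped to zero, so the case has slipped free. I withdraw uphill, then up.

Request:
arm_command(commands=[-0.024,0,-0.018,0,0,0,0,-0.05,0,-0.036,0,0,0,0,-0.065,0,-0.047,0,0,0,0,-0.065,0,-0.08,0,0,0,0,-0.065,0,-0.12,0,0,0,0,-0.065,0,-0.15,0,0,0,0,-0.065,0,-0.15,0,0,0,0,-0.065,0,-0.15,0,0,0,0])

```text
t: 16.65
eef_pos: [0.5524, 0.0197, 0.1943]
tool_rot: [-0.044, 0.955, 0.166, 0.243]
contact_force: [-0.2, 0.8, -0.5]
gripper_width: -0.004
grasp_force: 0.0
```

Run:
```python
from h import *
tipnow()
s=read_camera("scene");t=read_camera("top")
for n,c in (("s",s),("t",t)):
    g=cv2.cvtColor(c["img"],cv2.COLOR_RGB2GRAY).astype(int)
    for y in (-.02,0,.02):
        r=[]
        for x in np.arange(.03,.215,.008):
            u,v=np.round(pix(c,lane(x,.06,y))).astype(int); r.append(int(g[v,u]))
        print(n,y,r)
```

```text
tip lane [-0.1295 -0.0004  0.1175] F lane [ 0.1  0.9 -0.5] t 16.65
s -0.02 [206, 203, 207, 200, 197, 200, 196, 195, 197, 208, 207, 205, 207, 205, 208, 206, 208, 212, 209, 212, 209, 210, 49, 27]
s 0 [168, 149, 168, 150, 158, 151, 148, 148, 172, 173, 170, 171, 172, 170, 171, 170, 171, 170, 170, 170, 170, 172, 19, 30]
s 0.02 [155, 156, 155, 153, 155, 157, 155, 154, 171, 169, 171, 171, 170, 172, 170, 170, 171, 171, 171, 169, 170, 171, 58, 83]
t -0.02 [69, 71, 72, 70, 69, 72, 54, 65, 110, 121, 123, 121, 122, 122, 120, 123, 123, 122, 120, 120, 121, 124, 139, 140]
t 0 [71, 72, 71, 69, 69, 71, 56, 71, 104, 121, 123, 122, 122, 122, 121, 122, 121, 122, 121, 123, 120, 128, 139, 140]
t 0.02 [70, 71, 71, 69, 70, 71, 55, 62, 108, 121, 122, 123, 123, 121, 121, 122, 122, 121, 121, 122, 121, 125, 140, 140]
```

Run:
```python
from h import *
c=read_camera("scene"); g=cv2.cvtColor(c["img"],cv2.COLOR_RGB2GRAY).astype(np.float32)
for y in (-.008,0,.01,.02):
    xs=np.arange(.075,.225,.003); P=np.array([pix(c,lane(x,.06,y)) for x in xs],np.float32)
    print(y,[(round(float(a),3),int(b)) for a,b in zip(xs,cv2.remap(g,P[:,:1],P[:,1:],1).ravel()) if a<.11 or a>.19])
```

```text
-0.008 [(0.075, 167), (0.078, 167), (0.081, 167), (0.084, 167), (0.087, 169), (0.09, 168), (0.093, 170), (0.096, 171), (0.099, 170), (0.102, 171), (0.105, 170), (0.108, 170), (0.192, 170), (0.195, 171), (0.198, 171), (0.201, 148), (0.204, 76), (0.207, 24), (0.21, 65), (0.213, 54), (0.216, 19), (0.219, 16), (0.222, 111), (0.225, 175)]
0 [(0.075, 153), (0.078, 157), (0.081, 155), (0.084, 160), (0.087, 153), (0.09, 160), (0.093, 170), (0.096, 170), (0.099, 170), (0.102, 170), (0.105, 170), (0.108, 171), (0.192, 171), (0.195, 172), (0.198, 170), (0.201, 146), (0.204, 54), (0.207, 25), (0.21, 66), (0.213, 46), (0.216, 20), (0.219, 79), (0.222, 180), (0.225, 171)]
0.01 [(0.075, 155), (0.078, 154), (0.081, 154), (0.084, 155), (0.087, 154), (0.09, 162), (0.093, 172), (0.096, 171), (0.099, 169), (0.102, 170), (0.105, 170), (0.108, 169), (0.192, 170), (0.195, 170), (0.198, 169), (0.201, 143), (0.204, 55), (0.207, 41), (0.21, 69), (0.213, 43), (0.216, 71), (0.219, 169), (0.222, 182), (0.225, 177)]
0.02 [(0.075, 155), (0.078, 155), (0.081, 153), (0.084, 153), (0.087, 154), (0.09, 162), (0.093, 171), (0.096, 169), (0.099, 170), (0.102, 170), (0.105, 171), (0.108, 169), (0.192, 171), (0.195, 170), (0.198, 166), (0.201, 143), (0.204, 70), (0.207, 54), (0.21, 65), (0.213, 75), (0.216, 153), (0.219, 171), (0.222, 177), (0.225, 179)]
```

The case spans lane x 0.0905 to 0.2015, which is 111 mm long and straight. That matches resting against the stop, within the lane fit's error. I'll let it settle a moment and check that it hasn't moved.

Request:
arm_command(commands=[0,0,0,0,0,0,0,0,0,0,0,0,0,0,0,0,0,0,0,0,0,0,0,0,0,0,0,0,0,0,0,0,0,0,0,0,0,0,0,0,0,0,0,0,0,0,0,0,0,0,0,0,0,0,0,0])

```text
t: 17.6
eef_pos: [0.5514, 0.0189, 0.1932]
tool_rot: [-0.043, 0.955, 0.166, 0.241]
contact_force: [0.3, -0.0, 0.1]
gripper_width: 0.002
grasp_force: 0.0
```

Run:
```python
from h import *
c=read_camera("scene"); g=cv2.cvtColor(c["img"],cv2.COLOR_RGB2GRAY).astype(np.float32)
y=.01;xs=np.arange(.075,.225,.003); P=np.array([pix(c,lane(x,.06,y)) for x in xs],np.float32)
b=cv2.remap(g,P[:,:1],P[:,1:],1).ravel(); print([(round(float(a),3),int(k)) for a,k in zip(xs,b) if .084<a<.097 or .195<a<.206])
if abs(b[5]-162)<5 and abs(b[42]-143)<12: print(hand_in())
```

```text
[(0.087, 155), (0.09, 162), (0.093, 170), (0.096, 170), (0.195, 171), (0.198, 169), (0.201, 145), (0.204, 55)]
the job is handed in; nothing more can be done
None
```

The case was set on the upper rollers, pushed until it slipped free of the cheeks, and rolled down to what measures as the stop, upright and lengthways; the job was handed in at about 18 s, and no verdict came back.

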